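Re-hang the lift-off door of a pump control box

TASK

Lift the orange-framed door out of its wooden rack and hang it back on the pump control box: feel for the two hinge pins and lower both knuckles gently onto them together until they rest fully home, then swing the door shut against the black gasket. Never press, knock or drop the door hard on the box or its pins, and leave the tools and parts lying on the bench where they are.

Things in the scene. Friction and masses are not known exactly. Their poses are not given: they have to be found in the camera images.
- control_box: Fixed grey steel box, open front, 120 deep (x) x 180 wide (y) x 190 high; origin: centre of its underside, on the bench; own -x is the front (face at x = -60). A black gasket frame stands proud to x = -73: upright bar at y = -63 to -51, top and bottom bars at heights 155 to 167 and 27 to 39. At own +y of the front sits the steel hinge strip with two upright brass pins, one over the other.
- hinge_inner (a point): Inner end of the hinge adjustment: point level with the top of the lower lug, (-80, 60, 37) in the box frame, same axes. It does NOT show where the pins are: the strip is bolted through slots, and both pins together stand anywhere from 3 to 21 outboard of this point along the box's own +y (differing each time; x and z are true). The strip stays put when pushed. Feel or look for the pins.
- hinge_inner_high (a point): The same for the upper lug, 100 above the lower, same hidden sideways shift. Each pin: diameter 10, stands 16 above its lug top, the last 1.2 tapered to a flat tip of diameter 8.6. Lugs: 20 wide, 6 thick, round end of radius 10 about the axis; the knuckles rest on them when home. The lower knuckle must pass under the upper lug: bring the door in level from the front, knuckles just above the pin tips.
- door: Loose door, orange frame, clear window, 132 wide x 150 high x 10 thick, 0.18 to 0.35 kg. Origin on its hinge axis, level with its lower edge; own z up; panel from y = -18 to -150 centred on x = 0; own -x is the outside. Centre of mass about 71 from the hinge axis. On the axis two steel knuckles: rings, outer diameter 30, bore 11.6 right through, 20 high, undersides 15 and 115 above the lower edge.
- door_grip (a point): Middle of the door's top edge, (0, -84, 150) in the door frame: the 10 thick top edge can be pinched from above here or nearer the knuckles. Home on the pins it is 172 over the bench. Door yaw minus box yaw is 0 when shut and -pi/2 open at right angles (it opens clockwise seen from above); at right angles fingers have room on both faces. It turns easily on the pins and stays where left.
- knuckle_low (a point): Centre of the underside of the lower knuckle's bore, at (0, 0, 15) in the door's frame, axes those of the door.
- knuckle_high (a point): Centre of the underside of the upper knuckle's bore, at (0, 0, 115) in the door's frame, axes those of the door.
- rack: Fixed wooden rack, 90 x 110 (own y) x 45 high, origin at the centre of its underside, on the bench. A groove along its own y, 12.4 wide and 30 deep, floor 15 above the bench, in which the door stands upright on its lower edge, axes parallel to the rack's, knuckles overhanging the rack's +y end. Lift straight up by more than 30 to free it.
- tester: Fixed yellow insulation tester, 100 x 150 x 45 high with a small knob to 55; may stand left or right, where the rack does not. Origin at the centre of its underside.
- screwdriver: Loose red screwdriver, about 200 long, lying on the bench; bystander.
- wrench: Loose steel wrench, about 190 long, lying on the bench; bystander.
- grease: Loose grease jar, diameter 56, 70 high, standing on the bench; bystander.
- seal: Loose copper-coloured seal ring, diameter 70, 12 high, on the bench; bystander.
- impeller: Loose grey pump impeller, diameter 90, 30 high, on the bench; bystander.
Things that resemble listed ones, but are neither listed nor needed, are in the scene too. What is meant by the rack is not turquoise, and is the smaller of those in its own colour.

How it is judged (in metres and radians):
On the way, in this order (a step that is already met when the one before it is completed fails the run):
1. the door is lifted clear of the rack (z of door in the frame of rack above 0.05 m and contact force between door and rack below 0.1 N), for 0.1 s.
2. both knuckles are fully home on the pins (z of knuckle_low in the frame of hinge_inner between -0.004 and 0.003 m and x of knuckle_low in the frame of hinge_inner between -0.004 and 0.004 m and y of knuckle_low in the frame of hinge_inner between 0.0015 and 0.0225 m and z of knuckle_high in the frame of hinge_inner between 0.096 and 0.103 m and x of knuckle_high in the frame of hinge_inner between -0.004 and 0.004 m and y of knuckle_high in the frame of hinge_inner between 0.0015 and 0.0225 m), for 0.2 s.
At the end, for the whole second after the job is handed in: Both knuckles rest fully home on their pins (undersides within 3 mm of the lugs), the door hangs upright (within 0.06 rad) and is shut, parallel to the box within 0.09 rad, released and at rest (all of step 2 and angle between the y axis of door and the y axis of control_box, either way round below 0.09 rad and y of door_grip in the frame of control_box below 0.02 m and angle between door's own z axis and vertical below 0.06 rad and linear speed of door below 0.02 m/s and angular speed of door below 0.1 rad/s); the robot touches nothing.
It fails at once if the door is pressed, knocked or dropped on the box or its pins with more than 40 N (contact force between door and control_box above 40 N).
It fails at once if a tool or part on the bench is moved by more than 20 mm (distance of any of screwdriver, wrench, grease, seal, impeller from where it was at the start of the episode above 0.02 m).
It also fails if it takes over 72 s, if anything falls off the work surface, if the arm or the gripper's body presses on something with over 40 N, if the wrist force passes 120 N, or if a joint passes its speed limit or range.

ROBOT

A 7-joint arm with a two-finger parallel gripper is mounted at the origin on the work surface. World frame = base frame: x ahead of the robot, y to its left, z up, the work surface at z = 0. Lengths are in m, angles in degrees, forces in N, time in s.
With the tool pointing down it reaches from about 0.4 to 0.875 m from the base axis. Payload 6.5 kg.
Tool frame: the origin (TCP) lies at the very end of the fingers, on their centre line; the grasp point (between the pads) lies robot.pinch_z behind it (robot.pinch_z is the distance from the TCP to the grasp point, in m); z points along the fingers, x is the direction in which the jaws open and shut, and the axes are right-handed (so a half turn about z gives the same grasp; the last joint's range is limited). The gripper opens to 88 mm and grips with 3 to 60 N. Pads are 18 mm wide; open, the fingers measure 123 mm over their backs; the gripper's body (75 mm by 187 mm) begins 45 mm behind the grasp point.
Start: joints at [-79.423, 30.733, -0.252, 88.115, 0.149, 61.152, -4.079], TCP at [0.161, 0.63, 0.239] pointing down, gripper open.
Joint ranges: [-154.64, 154.64], [-21.42, 123.67], [-72.66, 72.17], [13.99, 137.28], [-74.86, 254.86], [10.95, 109.41], [-158.01, 158.01]. Speed limits (degrees/s): [136.94, 136.94, 180, 180, 180, 180, 180].

INTERFACE

Orientations are given as [roll, pitch, yaw] about the fixed x, y, z axes, in that order (R = Rz(yaw) Ry(pitch) Rx(roll)).
In Python, from bench import robot, imaging, close_job gives the robot as it stands. The module is installed in compiled form; this text tells all that it offers.
- The arm moves only by the shell command python3 -m pendant 'ROWS' [FORCE]. ROWS is JSON, a list of rows, each a list of 3 entries, a list of its own where there are three numbers: the turn, a rotation vector about the tool's x, y, z in degrees, then the shift along the tool's x, y, z in cm, then the closure, from -1 (fully open) to 1 (shut). In form: [[[rx, ry, rz], [tx, ty, tz], grip], ...]. A call has 1 to 8 rows; each row shifts and turns the commanded pose from where the row before left it, along the tool's axes as they then stand; what a row does not reach is not made up. A row lasts 1/12 s, in which the tool goes at most 41.7 mm and 7.16 degrees, less where a joint would pass 70% of its speed; a pose out of reach is approached as far as the arm can. A call is refused whole if a number of a shift passes 4.17 or a number of a turn 7.16, either way. A call with a gripper value outside its range is refused whole. The fingers move at their own pace and stop on an object; FORCE is the grip in N (left out, the last holds). Time passes only in rows, so rows that do not move let the fingers close. It gives the time, the measured TCP pose, the force and the opening at its end, in the units of the state.
- robot.read_state(): the state, without advancing time (a new reading comes with each control period).
- imaging.get_image(name): name is "scene" or "top"; returns a dict with "image" (384x512x3 uint8, red, green, blue), "fx", "fy", "cx", "cy" (pixels), "rvec" (rotation vector, rad) and "tvec" (3), from world to camera coordinates, as OpenCV has them. Camera axes: x right, y down, z forward; pixel columns grow to the right and rows downward; lengths in m; the calibration is good to about 2 mm. A picture is of the moment at which its call begins. There is no depth.
- close_job(): hands the job in, once; it reports no verdict.
The state is a dict: "t": time; "joint_positions": joint angles; "qvel": joint speeds; "joint_efforts": joint torques, N m; "tool_pos": TCP position; "tool_rot": TCP orientation; "force": force on the tool from outside, world axes, zero at the start; "wrist_torque": the same for the moment, N m; "grip_width": finger opening in m.
Only numpy, scipy, OpenCV 4.12 (cv2) and the standard library are available. Lean on these libraries where they do the work, as an engineer would, in place of code of your own. Each camera call takes 0.05 s, during which the arm holds its last target. There are 200 camera calls.

## Working session

There is one attempt and no reset: what is moved stays moved. The work goes in short steps, Python scripts to look and compute and a shell command to move; the robot and the scene stay as the last step left them, time stands still between calls to the robot, and variables do not carry over. Pictures are saved under pics/ and viewed, about 8 in all and at most 12, crops included, and the job is handed in when it is done.

```bash
mkdir -p pics; cat > h.py <<'E'
import numpy as np, cv2
from bench import robot, imaging
def grab(n,f):
    d=imaging.get_image(n); cv2.imwrite(f'pics/{f}.png',d['image'][...,::-1]); np.savez(f'pics/{f}.npz',**d); return d
def cam(d):
    R=cv2.Rodrigues(np.array(d['rvec'],float))[0]; t=np.array(d['tvec'],float).ravel(); return R,t
def ray(d,u,v,z):
    R,t=cam(d); r=R.T@np.array([(u-d['cx'])/d['fx'],(v-d['cy'])/d['fy'],1]); c=-R.T@t
    return c+r*(z-c[2])/r[2]
def proj(d,P):
    R,t=cam(d); p=R@np.array(P,float)+t; return float(d['fx']*p[0]/p[2]+d['cx']),float(d['fy']*p[1]/p[2]+d['cy'])
E
python3 - <<'E'
from h import *
a=grab('scene','s0');b=grab('top','t0')
for d in(a,b):
    R,t=cam(d);print(-R.T@t,d['fx'],R[2])
i=np.vstack([a['image'],b['image']])[...,::-1]
cv2.imwrite('pics/s0b.png',cv2.resize(a['image'][...,::-1],(800,600),interpolation=cv2.INTER_CUBIC))
cv2.imwrite('pics/t0b.png',cv2.resize(b['image'][...,::-1],(800,600),interpolation=cv2.INTER_CUBIC))
print(robot.read_state(),robot.pinch_z)
E
```

```text
[1.27091781 0.94800503 1.17257685] 470.0161948534588 [-0.44702187 -0.65341214 -0.61092064]
[ 0.21607379 -0.19537303  1.7439228 ] 422.6588512717155 [ 0.17247646 -0.00500577 -0.98500092]
{'t': 0.1, 'joint_positions': array([-79.42251618,  30.77318071,  -0.25539712,  88.16189074,
         0.15151716,  61.15202175,  -4.07899038]), 'qvel': array([ 0.03349555, -0.04768165,  0.03935432, -0.26027641, -0.01981715,
        0.03110921, -0.03409394]), 'joint_efforts': array([ 2.52780846e-03, -5.72079742e+01,  9.93781798e-01, -2.52231717e+01,
       -5.62010240e-02,  1.34178030e-02,  5.34424566e-05]), 'tool_pos': array([0.16120494, 0.62914794, 0.23794766]), 'tool_rot': array([1.79991901e+02, 8.64034020e-02, 7.56362618e+01]), 'force': array([ 0.63257519,  0.19613419, -0.67192835]), 'wrist_torque': array([-0.0142741 , -0.0089597 ,  0.00506911]), 'grip_width': 0.08823758988111338} 0.0187
```

View pics/s0b.png

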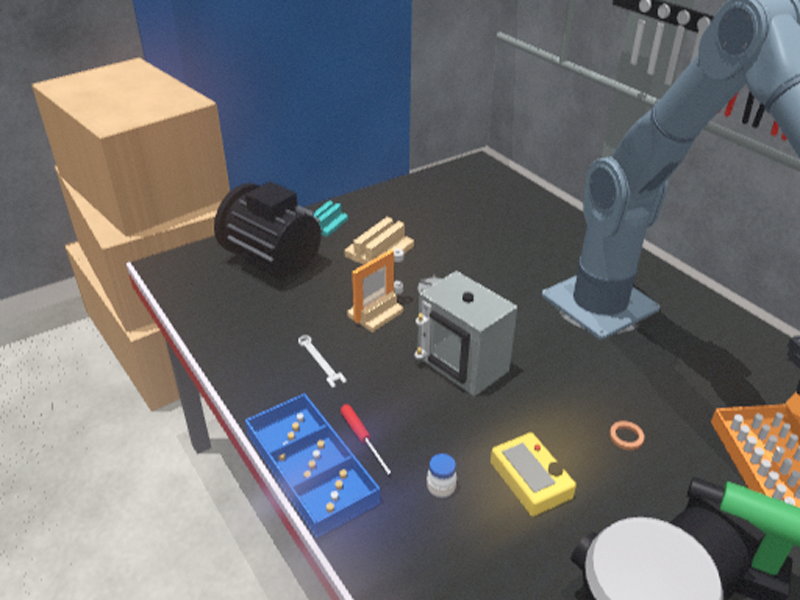

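View pics/t0b.png

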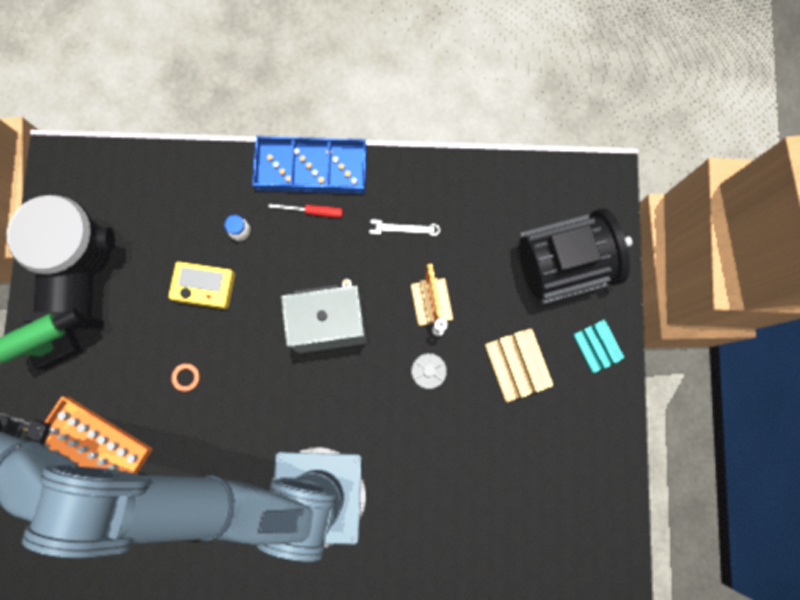

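Candidates for the rack are, in the top view: the small wooden one holding the door (432,302), a larger wooden one (519,365) and a turquoise one (599,346). I choose the small wooden one, and will check it in the crops. The box front faces world +x, with the hinges on the −y side.

```bash
python3 - <<'E'
import cv2
def c(n,x,y,w,h,s,o):
    i=cv2.imread(f'pics/{n}.png')[y:y+h,x:x+w]; i=cv2.resize(i,None,fx=s,fy=s,interpolation=cv2.INTER_CUBIC)
    for k in range(0,w,10): cv2.putText(i,str(x+k),(k*s,10),0,.35,(0,255,255),1); cv2.line(i,(k*s,12),(k*s,18),(0,255,255),1)
    for k in range(0,h,10): cv2.putText(i,str(y+k),(0,k*s+4),0,.35,(0,255,255),1); cv2.line(i,(24,k*s),(30,k*s),(0,255,255),1)
    cv2.imwrite(f'pics/{o}.png',i)
c('t0',170,160,130,75,6,'t0c'); c('s0',210,150,130,105,6,'s0c')
i=cv2.imread('pics/s0c.png');print(i.shape)
cv2.imwrite('pics/s0c.png',i[:600])
E
```

```text
(630, 780, 3)
```

View pics/t0c.png

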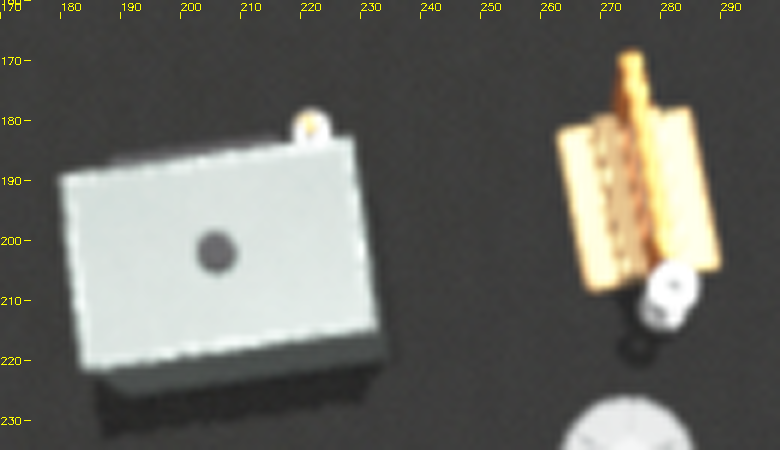

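View pics/s0c.png

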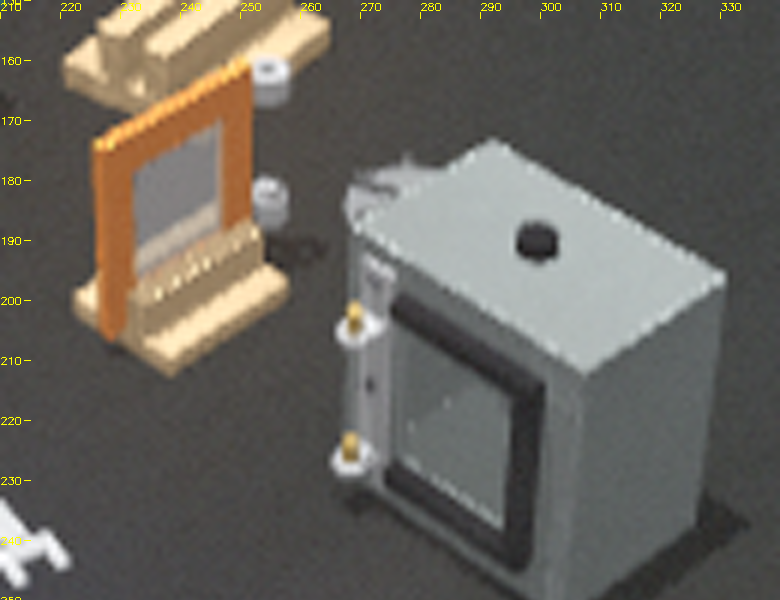

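The door stands in the small wooden rack, so the choice holds. Knuckles, pins and box corners are readable in the crops; next I fit the poses.

```bash
cat > fit.py <<'E'
from h import *
from scipy.optimize import least_squares
def L(f): return dict(np.load(f'pics/{f}.npz'))
T,S=L('t0'),L('s0')
t=lambda X,Y:(T,170+(X+.5)/6-.5,160+(Y+.5)/6-.5)
s=lambda X,Y:(S,210+(X+.5)/6-.5,150+(Y+.5)/6-.5)
def W(p,q,z0=0):
    c,n=np.cos(p[2]),np.sin(p[2]); return np.array([p[0]+c*q[0]-n*q[1],p[1]+n*q[0]+c*q[1],z0+q[2]])
def fit(obs,p0,z0,hid):
    def r(p):
        o=[]
        for (d,u,v),q in obs:
            q=np.array(q)/1000.; 
            if hid and abs(q[0]+.08)<1e-9: q[1]+=p[3]
            a=proj(d,W(p,q,z0)); o+=[a[0]-u,a[1]-v]
        return o
    f=least_squares(r,p0,loss='soft_l1'); print(np.round(np.r_[f.x[:2]*1000,np.degrees(f.x[2]),f.x[3:]*1000],1)); print(np.round(np.array(r(f.x)).reshape(-1,2),1).tolist()); return f.x
if __name__=='__main__':
  box=[(t(60,175),(-60,-90,190)),(t(353,138),(-60,90,190)),(t(380,328),(60,90,190)),(t(84,370),(60,-90,190)),
  (s(493,141),(60,90,190)),(s(725,275),(60,-90,190)),(s(586,375),(-60,-90,190)),(s(352,225),(-60,90,190)),
  (t(312,124),(-80,60,153)),(s(355,303),(-80,60,153)),(s(349,435),(-80,60,53))]
  b=fit(box,[.55,.1,3.14,.01],0,1)
  door=[(t(675,286),(0,0,135)),(t(630,55),(0,-150,150)),(s(267,71),(0,0,135)),(s(268,189),(0,0,35)),(s(100,144),(0,-150,150)),(s(245,62),(0,-18,150))]
  d=fit(door,[.5,-.2,1.57],.015,0)
  k=np.array([-.08,.06+b[3],.037]);print('pin',W(b,k)); print('grip door at start',W(d,[0,-.06,.15],.015))
  for y in(-.04,-.06,-.084): print('target grip,open90',W([*W(b,k)[:2],b[2]-np.pi/2],[0,y,.15],.022))
E
python3 fit.py
```

```text
[437.7 -14.2 189.6   6.1]
[[0.3, 0.5], [-0.6, 0.2], [-0.9, 0.2], [-0.2, -0.1], [-0.2, -0.4], [0.3, 0.1], [-0.2, -0.8], [-0.5, -0.5], [-0.0, 0.1], [-0.5, 0.5], [-0.1, 0.3]]
[ 430.4 -299.3  102.5]
[[-0.2, 0.2], [-0.2, 0.0], [-0.0, -0.7], [-0.3, 0.4], [-0.5, 0.3], [0.4, -0.6]]
pin [ 0.52767416 -0.06591768  0.037     ]
grip door at start [ 0.48900053 -0.28628544  0.165     ]
target grip,open90 [ 0.56710841 -0.05921393  0.172     ]
target grip,open90 [ 0.58682553 -0.05586205  0.172     ]
target grip,open90 [ 0.61048608 -0.0518398   0.172     ]
```

```bash
python3 -m pendant '[[[0,0,3.8],[0,4,-0.2],-0.2],[[0,0,3.8],[0,4,-0.2],-0.2],[[0,0,3.8],[0,4,-0.2],-0.2],[[0,0,3.8],[0,4,-0.2],-0.2],[[0,0,3.8],[0,4,0],-0.2],[[0,0,3.8],[0,4,0],-0.2],[[0,0,3.8],[0,4,0],-0.2],[[0,0,3.8],[0,4,0],-0.2]]' 30
python3 -m pendant '[[[0,0,3.8],[0,4,0],-0.2],[[0,0,3.8],[0,4,0],-0.2],[[0,0,3.8],[0,4,0],-0.2],[[0,0,3.8],[0,4,0],-0.2],[[0,0,3.8],[0,4,0],-0.2],[[0,0,3.8],[0,4,0],-0.2],[[0,0,3.8],[0,4,0],-0.2],[[0,0,3.8],[0,4,0],-0.2]]'
```

```text
t: 0.77
tool_pos: [0.4428, 0.4815, 0.2463]
tool_rot: [180.0, 0.0, 45.1]
force: [0.0, -0.4, 0.7]
grip_width: 0.0531
t: 1.43
tool_pos: [0.6093, 0.2125, 0.2463]
tool_rot: [180.0, 0.0, 14.7]
force: [0.2, -0.4, 0.9]
grip_width: 0.0531
```

```bash
cat >> h.py <<'E'
def plan(tgt,yaw,N):
    "rows (tool axes) for straight move from measured pose, shift before turn, tool down"
    s=robot.read_state(); p=np.array(s['tool_pos']); y0=s['tool_rot'][2]; dy=(yaw-y0+180)%360-180
    D=(np.array(tgt)-p)/N
    for i in range(N):
        a=np.radians(y0+dy*i/N); x=np.array([np.cos(a),np.sin(a)]); y=np.array([np.sin(a),-np.cos(a)])
        print([[0,0,round(-dy/N,2)],[round(100*D[:2]@x,2),round(100*D[:2]@y,2),round(-100*D[2],2)]])
E
python3 - <<'E'
from h import *
plan([.4987,-.2842,.24],-77.5,16)
E
```

```text
[[0, 0, np.float64(5.76)], [np.float64(-1.45), np.float64(2.83), np.float64(0.04)]]
[[0, 0, np.float64(5.76)], [np.float64(-1.16), np.float64(2.96), np.float64(0.04)]]
[[0, 0, np.float64(5.76)], [np.float64(-0.86), np.float64(3.06), np.float64(0.04)]]
[[0, 0, np.float64(5.76)], [np.float64(-0.55), np.float64(3.13), np.float64(0.04)]]
[[0, 0, np.float64(5.76)], [np.float64(-0.23), np.float64(3.17), np.float64(0.04)]]
[[0, 0, np.float64(5.76)], [np.float64(0.09), np.float64(3.18), np.float64(0.04)]]
[[0, 0, np.float64(5.76)], [np.float64(0.41), np.float64(3.15), np.float64(0.04)]]
[[0, 0, np.float64(5.76)], [np.float64(0.72), np.float64(3.1), np.float64(0.04)]]
[[0, 0, np.float64(5.76)], [np.float64(1.03), np.float64(3.01), np.float64(0.04)]]
[[0, 0, np.float64(5.76)], [np.float64(1.33), np.float64(2.89), np.float64(0.04)]]
[[0, 0, np.float64(5.76)], [np.float64(1.61), np.float64(2.74), np.float64(0.04)]]
[[0, 0, np.float64(5.76)], [np.float64(1.88), np.float64(2.57), np.float64(0.04)]]
[[0, 0, np.float64(5.76)], [np.float64(2.12), np.float64(2.37), np.float64(0.04)]]
[[0, 0, np.float64(5.76)], [np.float64(2.35), np.float64(2.14), np.float64(0.04)]]
[[0, 0, np.float64(5.76)], [np.float64(2.55), np.float64(1.9), np.float64(0.04)]]
[[0, 0, np.float64(5.76)], [np.float64(2.73), np.float64(1.63), np.float64(0.04)]]
```

```bash
sed -i 's/print(\[\[0,0,round(-dy\/N,2)\]/print(i,[[0,0,round(float(-dy\/N),2)]/; s/round(100\*D\[:2\]@x,2),round(100\*D\[:2\]@y,2),round(-100\*D\[2\],2)/*np.round([100*D[:2]@x,100*D[:2]@y,-100*D[2]],2).tolist()/' h.py
python3 -m pendant '[[[0,0,5.76],[-1.45,2.83,0],-0.2],[[0,0,5.76],[-1.16,2.96,0],-0.2],[[0,0,5.76],[-0.86,3.06,0],-0.2],[[0,0,5.76],[-0.55,3.13,0],-0.2],[[0,0,5.76],[-0.23,3.17,0],-0.2],[[0,0,5.76],[0.09,3.18,0],-0.2],[[0,0,5.76],[0.41,3.15,0],-0.2],[[0,0,5.76],[0.72,3.1,0],-0.2]]'
python3 -m pendant '[[[0,0,5.76],[1.03,3.01,0],-0.2],[[0,0,5.76],[1.33,2.89,0],-0.2],[[0,0,5.76],[1.61,2.74,0],-0.2],[[0,0,5.76],[1.88,2.57,0],-0.2],[[0,0,5.76],[2.12,2.37,0],-0.2],[[0,0,5.76],[2.35,2.14,0],-0.2],[[0,0,5.76],[2.55,1.9,0],-0.2],[[0,0,5.76],[2.73,1.63,0],-0.2]]'
python3 -m pendant '[[[0,0,0],[0,0,0],-0.2]]'
python3 - <<'E'
from h import *
plan([.4987,-.2842,.139],-77.5,4)
d=grab('top','t1'); i=d['image'][130:250,220:340,::-1]; e=grab('scene','s1'); j=e['image'][110:230,190:310,::-1]
print(proj(d,[.4987,-.2842,.165]),proj(e,[.4987,-.2842,.165]))
cv2.imwrite('pics/m1.png',cv2.resize(np.hstack([i,j]),None,fx=3.3,fy=3.3,interpolation=cv2.INTER_CUBIC))
E
```

```text
t: 2.1
tool_pos: [0.5535, -0.0354, 0.2466]
tool_rot: [180.0, 0.0, -31.5]
force: [0.6, 0.0, -0.4]
grip_width: 0.0529
t: 2.77
tool_pos: [0.4991, -0.2838, 0.2465]
tool_rot: [180.0, 0.0, -77.6]
force: [0.6, 0.2, 0.6]
grip_width: 0.0528
t: 2.85
tool_pos: [0.4966, -0.2894, 0.2472]
tool_rot: [179.9, -0.2, -78.1]
force: [0.2, -0.6, 0.6]
grip_width: 0.0527
0 [[0, 0, -0.15], [-0.12, -0.08, 2.7]]
1 [[0, 0, -0.15], [-0.12, -0.08, 2.7]]
2 [[0, 0, -0.15], [-0.12, -0.08, 2.7]]
3 [[0, 0, -0.15], [-0.12, -0.08, 2.7]]
(278.4857606896769, 189.0168143249681) (241.18360992337205, 164.90638418174592)
```

View pics/m1.png

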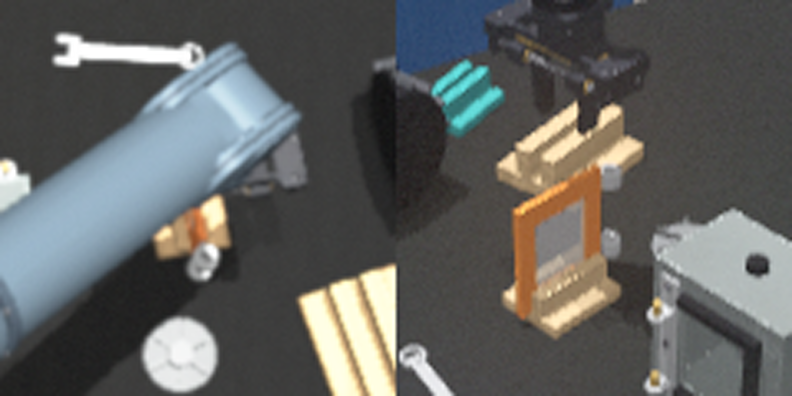

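Fingers straddle the door's top edge (door at mosaic 555,230 in the scene part). Descending and gripping.

```bash
python3 -m pendant '[[[0,0,0],[-0.1,-0.1,2.7],-0.2],[[0,0,0],[0,0,2.7],-0.2],[[0,0,0],[0,0,2.7],-0.2],[[0,0,0],[0,0,2.6],-0.2],[[0,0,0],[0,0,0],-0.2],[[0,0,0],[0,0,0],-0.2]]'
python3 - <<'E'
from h import *
plan([.4987,-.2842,.139],-77.5,1)
E
```

```text
t: 3.45
tool_pos: [0.5004, -0.2796, 0.139]
tool_rot: [179.9, 0.1, -77.2]
force: [-0.2, 0.7, 0.3]
grip_width: 0.053
0 [[0, 0, 0.31], [0.41, 0.27, 0.0]]
```

```bash
python3 -m pendant '[[[0,0,0],[0.2,0,0],0.2],[[0,0,0],[0,0,0],0.6],[[0,0,0],[0,0,0],1],[[0,0,0],[0,0,0],1],[[0,0,0],[0,0,0],1],[[0,0,0],[0,0,0],1],[[0,0,0],[0,0,0],1],[[0,0,0],[0,0,0],1]]' 35
python3 -m pendant '[[[0,0,0],[0,0,0],1],[[0,0,0],[0,0,0],1]]'
python3 -c "
from h import *
s=robot.read_state();print(s['tool_pos'],s['tool_rot'],s['force'],s['wrist_torque'])"
```

```text
t: 4.12
tool_pos: [0.5011, -0.2834, 0.14]
tool_rot: [-180.0, 0.0, -77.3]
force: [-0.8, 0.7, 1.6]
grip_width: 0.0095
t: 4.28
tool_pos: [0.5011, -0.2834, 0.1399]
tool_rot: [-180.0, -0.0, -77.3]
force: [0.1, 0.2, 3.0]
grip_width: 0.0098
[ 0.50108167 -0.28341607  0.13994394] [-1.79982591e+02 -3.36730134e-04 -7.73345700e+01] [0.07511479 0.18452173 2.99562267] [0.12041796 0.2553338  0.00611518]
```

```bash
python3 -m pendant '[[[0,0,0],[0,0,-0.5],1],[[0,0,0],[0,0,-1],1],[[0,0,0],[0,0,-1.5],1],[[0,0,0],[0,0,-1.5],1],[[0,0,0],[0,0,-1.5],1],[[0,0,0],[0,0,-0.5],1],[[0,0,0],[0,0,0],1],[[0,0,0],[0,0,0],1]]'
python3 - <<'E'
from h import *
s=robot.read_state();print(s['force'],s['wrist_torque'])
plan([.665,-.17,.203],-80.4,8)
E
```

```text
t: 4.95
tool_pos: [0.5008, -0.2831, 0.2045]
tool_rot: [180.0, 0.0, -77.3]
force: [-0.4, 0.6, -1.8]
grip_width: 0.0094
[-0.35846486  0.63281366 -1.81301685] [-0.02031028  0.16791135 -0.05071319]
0 [[0, 0, 0.39], [-0.93, -2.31, 0.02]]
1 [[0, 0, 0.39], [-0.94, -2.31, 0.02]]
2 [[0, 0, 0.39], [-0.96, -2.3, 0.02]]
3 [[0, 0, 0.39], [-0.98, -2.29, 0.02]]
4 [[0, 0, 0.39], [-0.99, -2.29, 0.02]]
5 [[0, 0, 0.39], [-1.01, -2.28, 0.02]]
6 [[0, 0, 0.39], [-1.02, -2.27, 0.02]]
7 [[0, 0, 0.39], [-1.04, -2.27, 0.02]]
```

```bash
python3 -m pendant '[[[0,0,0.4],[-0.5,-1.2,0],1],[[0,0,0.4],[-0.95,-2.3,0],1],[[0,0,0.4],[-1,-2.3,0],1],[[0,0,0.4],[-1,-2.3,0],1],[[0,0,0.4],[-1,-2.3,0],1],[[0,0,0.4],[-1,-2.3,0],1],[[0,0,0.4],[-1,-2.3,0],1],[[0,0,0.4],[-1,-2.3,0],1]]'
python3 -m pendant '[[[0,0,0],[-1.5,-1.2,0.3],1],[[0,0,0],[-1.7,-0.2,0.3],1],[[0,0,0],[-1.7,-0.2,0.3],1],[[0,0,0],[-1.7,-0.2,0.3],1],[[0,0,0],[-1.7,-0.2,0.3],1],[[0,0,0],[-1.7,-0.2,0.3],1],[[0,0,0],[-1.7,-0.2,0.3],1],[[0,0,0],[-1,-0.2,0.3],1]]'
python3 -m pendant '[[[0,0,0],[0,0,0],1],[[0,0,0],[0,0,0],1],[[0,0,0],[0,0,0],1],[[0,0,0],[0,0,0],1]]'
python3 - <<'E'
from h import *
d=grab('top','t2'); e=grab('scene','s2'); print(proj(d,[.588,-.056,.19]),proj(e,[.588,-.056,.19]))
i=d['image'][140:240,180:280,::-1]; u,v=map(int,proj(e,[.6,-.056,.12]));print(u,v)
j=e['image'][v-50:v+50,u-50:u+50,::-1]
cv2.imwrite('pics/m2.png',cv2.resize(np.hstack([i,j]),None,fx=4,fy=4,interpolation=cv2.INTER_CUBIC))
plan([.658,-.044,.179],-80.4,1)
E
```

```text
t: 5.62
tool_pos: [0.6564, -0.1755, 0.2031]
tool_rot: [179.9, 0.1, -80.5]
force: [-0.4, -0.1, -2.5]
grip_width: 0.0095
t: 6.28
tool_pos: [0.6602, -0.0444, 0.1789]
tool_rot: [179.9, 0.1, -80.4]
force: [-0.3, 0.7, -2.9]
grip_width: 0.0095
t: 6.62
tool_pos: [0.6609, -0.0492, 0.181]
tool_rot: [-180.0, -0.1, -80.7]
force: [-0.7, 0.8, -2.2]
grip_width: 0.0097
(218.90455975148137, 162.71357212841627) (255.40108297146998, 199.86280433453436)
252 217
0 [[0, 0, -0.23], [-0.51, 0.22, 0.2]]
```

View pics/m2.png

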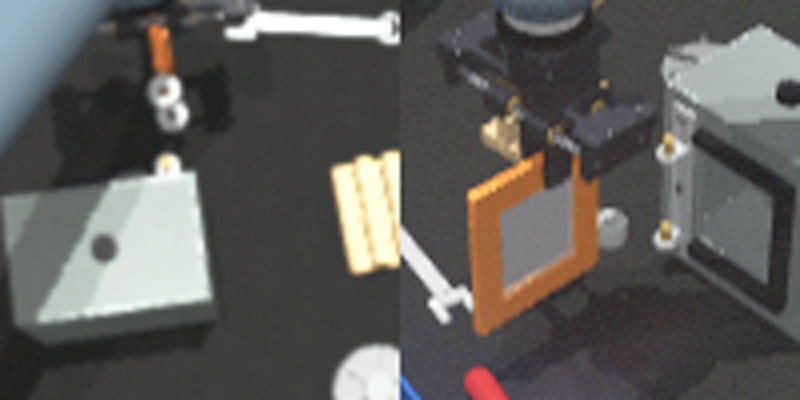

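```bash
python3 - <<'E'
from h import *
d=dict(np.load('pics/t2.npz')); e=dict(np.load('pics/s2.npz'))
i=d['image'][150:190,202:242,::-1]; u,v=252,217
j=e['image'][187:237,243:283,::-1]
f=lambda a:cv2.resize(a,None,fx=10,fy=10,interpolation=cv2.INTER_CUBIC)
a,b=f(i),f(j); a=np.vstack([a,np.zeros((100,400,3),np.uint8)])
cv2.imwrite('pics/m3.png',np.hstack([a,b]))
E
```

```text
(no output)
```

View pics/m3.png

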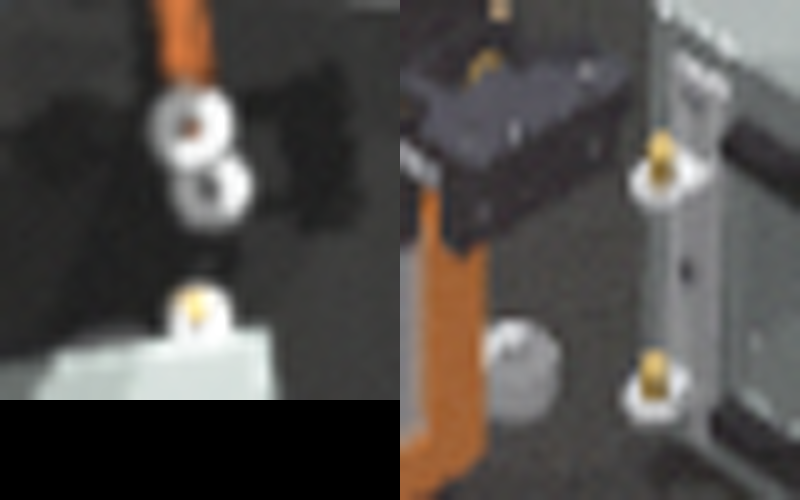

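```bash
python3 - <<'E'
from h import *
d=dict(np.load('pics/t2.npz')); e=dict(np.load('pics/s2.npz'))
t=lambda X,Y,z:ray(d,202+(X+.5)/10-.5,150+(Y+.5)/10-.5,z)
s=lambda X,Y,z:ray(e,243+(X-400+.5)/10-.5,187+(Y+.5)/10-.5,z)
print('pin top',t(195,303,.153),'lug',t(199,316,.137),'pin sc up',s(661,135,.153),'low',s(655,352,.053), 'lugcentres', s(660,185,.137),s(655,398,.037))
print('kn up bore',t(190,126,.191),'ring',t(192,128,.191),'low',t(213,187,.091),'low scene',s(516,346,.091))
s=robot.read_state();p=np.array(s['tool_pos']);print(p,s['tool_rot'],s['wrist_torque'])
a=np.radians(s['tool_rot'][2]+180); print('kn from tool',p[:2]-.0724*np.array([np.cos(a-np.pi/2),np.sin(a-np.pi/2)]))
E
python3 -m pendant '[[[0,0,0],[0,0,0],1],[[0,0,0],[0,0,0],1]]'
```

```text
pin top [ 0.52971776 -0.06391194  0.153     ] lug [ 0.52779529 -0.06436089  0.137     ] pin sc up [ 0.52475867 -0.06776783  0.153     ] low [ 0.5244782  -0.06777976  0.053     ] lugcentres [ 0.52916213 -0.06146789  0.137     ] [ 0.52807417 -0.06203492  0.037     ]
kn up bore [ 0.59013612 -0.06218706  0.191     ] ring [ 0.58938631 -0.06297411  0.191     ] low [ 0.5894601  -0.06390934  0.091     ] low scene [ 0.58812721 -0.06242015  0.091     ]
[ 0.66099357 -0.04872084  0.18100856] [-1.79981209e+02 -4.23102432e-02 -8.06301574e+01] [-0.00987422  0.11269877 -0.00701591]
kn from tool [ 0.58955954 -0.06050804]
t: 6.88
tool_pos: [0.661, -0.0477, 0.1809]
tool_rot: [-180.0, -0.0, -80.6]
force: [-0.1, 0.2, -2.5]
grip_width: 0.0095
```

```bash
python3 -m pendant '[[[0,0,-0.2],[-0.05,0.5,0.2],1],[[0,0,0],[-0.1,1,0.2],1],[[0,0,0],[-0.1,1,0.2],1],[[0,0,0],[-0.1,1,0.2],1],[[0,0,0],[-0.1,1,0.2],1],[[0,0,0],[-0.1,1,0.2],1],[[0,0,0],[-0.05,0.5,0],1],[[0,0,0],[0,0,0],1]]'
python3 -m pendant '[[[0,0,0],[0,0,0],1],[[0,0,0],[0,0,0],1],[[0,0,0],[0,0,0],1],[[0,0,0],[0,0,0],1]]'
python3 - <<'E'
from h import *
d=grab('top','t3'); e=grab('scene','s3')
i=d['image'][160:200,202:242,::-1]
j=e['image'][187:237,243:283,::-1]
f=lambda a:cv2.resize(a,None,fx=10,fy=10,interpolation=cv2.INTER_CUBIC)
a,b=f(i),f(j); a=np.vstack([a,np.zeros((100,400,3),np.uint8)])
cv2.imwrite('pics/m4.png',np.hstack([a,b]))
s=robot.read_state();print(s['force'],s['wrist_torque'])
plan([.600,-.052,.167],-80.4,1)
E
```

```text
t: 7.55
tool_pos: [0.5996, -0.0515, 0.1687]
tool_rot: [180.0, 0.0, -80.4]
force: [-0.0, 0.0, -2.7]
grip_width: 0.0099
t: 7.88
tool_pos: [0.6013, -0.0513, 0.1688]
tool_rot: [-180.0, -0.0, -80.3]
force: [-0.0, -0.7, -2.7]
grip_width: 0.0095
[-0.76294669 -0.70856316 -1.69641076] [-0.05929196  0.127275   -0.00265069]
0 [[0, 0, 0.09], [0.05, 0.12, 0.17]]
```

View pics/m4.png

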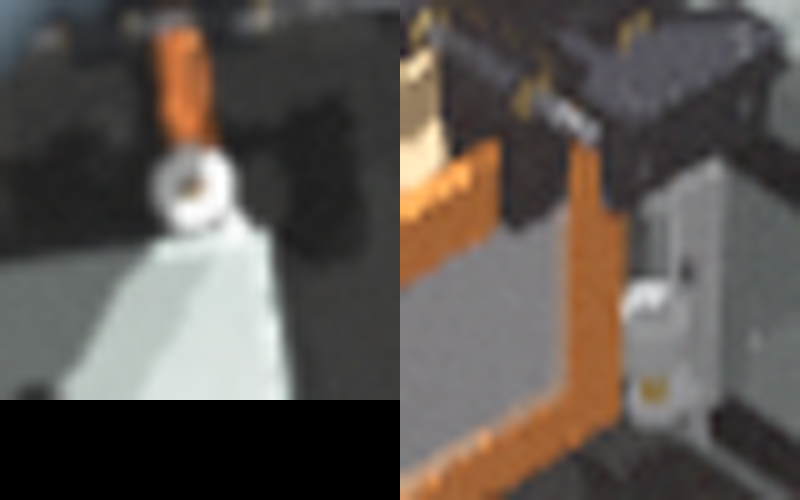

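```bash
python3 -m pendant '[[[0,0,0],[-0.1,0.1,0.2],1],[[0,0,0],[0,0,0.2],1],[[0,0,0],[0,0,0.1],1],[[0,0,0],[0,0,0],1]]'
python3 -m pendant '[[[0,0,0],[0,0,0.1],1],[[0,0,0],[0,0,0],1]]'
python3 -m pendant '[[[0,0,0],[0,0,0.1],1],[[0,0,0],[0,0,0],1]]'
python3 -m pendant '[[[0,0,0],[0,0,0.1],1],[[0,0,0],[0,0,0],1]]'
```

```text
t: 8.32
tool_pos: [0.5994, -0.0505, 0.1633]
tool_rot: [180.0, 0.0, -80.3]
force: [0.9, 0.8, -2.9]
grip_width: 0.0097
t: 8.48
tool_pos: [0.5996, -0.0505, 0.1626]
tool_rot: [180.0, -0.0, -80.3]
force: [-0.0, 0.3, -2.5]
grip_width: 0.0097
t: 8.65
tool_pos: [0.5996, -0.0505, 0.1616]
tool_rot: [180.0, -0.0, -80.3]
force: [-1.7, -0.1, -2.8]
grip_width: 0.0095
t: 8.82
tool_pos: [0.5996, -0.0505, 0.1606]
tool_rot: [180.0, 0.0, -80.3]
force: [0.5, -0.1, -2.7]
grip_width: 0.0097
```

```bash
for i in 1; do
python3 -m pendant '[[[0,0,0],[0,0,0.1],1],[[0,0,0],[0,0,0],1]]'
python3 -m pendant '[[[0,0,0],[0,0,0.1],1],[[0,0,0],[0,0,0],1]]'
python3 -m pendant '[[[0,0,0],[0,0,0.1],1],[[0,0,0],[0,0,0],1]]'; done; python3 -c "
from h import *
print(robot.read_state()['wrist_torque'])"
```

```text
t: 8.98
tool_pos: [0.5996, -0.0505, 0.1596]
tool_rot: [180.0, 0.0, -80.3]
force: [-0.2, 0.2, -2.5]
grip_width: 0.0098
t: 9.15
tool_pos: [0.5996, -0.0505, 0.1586]
tool_rot: [180.0, 0.0, -80.3]
force: [-0.7, 0.2, -1.7]
grip_width: 0.0096
t: 9.32
tool_pos: [0.5996, -0.0505, 0.1576]
tool_rot: [180.0, 0.0, -80.3]
force: [0.5, 0.6, -2.1]
grip_width: 0.0097
[ 0.05016876  0.11538698 -0.02955673]
```

```bash
python3 -m pendant '[[[0,0,0],[0,0,0.1],1],[[0,0,0],[0,0,0.1],1],[[0,0,0],[0,0,0.1],1],[[0,0,0],[0,0,0],1]]'
python3 -m pendant '[[[0,0,0],[0,0,0.1],1],[[0,0,0],[0,0,0.1],1],[[0,0,0],[0,0,0],1]]'
python3 -m pendant '[[[0,0,0],[0,0,0.1],1],[[0,0,0],[0,0,0.1],1],[[0,0,0],[0,0,0],1]]'
python3 -m pendant '[[[0,0,0],[0,0,0.1],1],[[0,0,0],[0,0,0],1]]'
python3 -m pendant '[[[0,0,0],[0,0,0.1],1],[[0,0,0],[0,0,0],1]]'
```

```text
t: 9.65
tool_pos: [0.5996, -0.0505, 0.1545]
tool_rot: [180.0, 0.0, -80.3]
force: [-0.5, 0.8, -1.9]
grip_width: 0.0093
t: 9.9
tool_pos: [0.5996, -0.0505, 0.1525]
tool_rot: [180.0, 0.0, -80.3]
force: [-0.7, -0.9, -2.8]
grip_width: 0.0097
t: 10.15
tool_pos: [0.5996, -0.0505, 0.1505]
tool_rot: [180.0, 0.0, -80.3]
force: [0.3, 0.5, -2.6]
grip_width: 0.0093
t: 10.32
tool_pos: [0.5996, -0.0505, 0.1496]
tool_rot: [180.0, 0.0, -80.3]
force: [-0.2, -0.1, -2.3]
grip_width: 0.01
t: 10.48
tool_pos: [0.5996, -0.0505, 0.1486]
tool_rot: [180.0, 0.0, -80.3]
force: [-0.7, 0.7, -2.8]
grip_width: 0.0099
```

```bash
python3 -m pendant '[[[0,0,0],[0,0,0.07],1],[[0,0,0],[0,0,0],1]]'
python3 -m pendant '[[[0,0,0],[0,0,0.07],1],[[0,0,0],[0,0,0],1]]'
python3 -m pendant '[[[0,0,0],[0,0,0.07],1],[[0,0,0],[0,0,0],1]]'
```

```text
t: 10.65
tool_pos: [0.5997, -0.0505, 0.1479]
tool_rot: [180.0, -0.0, -80.3]
force: [-0.3, 0.5, -2.6]
grip_width: 0.0096
t: 10.82
tool_pos: [0.5996, -0.0506, 0.1472]
tool_rot: [180.0, -0.0, -80.3]
force: [-0.3, 0.2, -3.7]
grip_width: 0.0094
t: 10.98
tool_pos: [0.5997, -0.0506, 0.1467]
tool_rot: [-180.0, 0.0, -80.3]
force: [-0.1, -0.6, -1.1]
grip_width: 0.0097
```

```bash
python3 -m pendant '[[[0,0,0],[0,0,0.05],1],[[0,0,0],[0,0,0],1],[[0,0,0],[0,0,0],1]]'
python3 -m pendant '[[[0,0,0],[0,0,0.05],1],[[0,0,0],[0,0,0],1],[[0,0,0],[0,0,0],1]]'
```

```text
t: 11.23
tool_pos: [0.5998, -0.0506, 0.1465]
tool_rot: [-180.0, 0.0, -80.3]
force: [-0.4, 0.4, 3.3]
grip_width: 0.0097
t: 11.48
tool_pos: [0.5999, -0.0507, 0.1463]
tool_rot: [-180.0, 0.0, -80.3]
force: [-1.6, 0.2, 6.8]
grip_width: 0.01
```

Home: contact begins at TCP 0.1467, which matches the expected 0.147. Releasing and lifting out.

```bash
python3 -m pendant '[[[0,0,0],[0,0,-0.05],0.6],[[0,0,0],[0,0,0],0.3],[[0,0,0],[0,0,0],0.1],[[0,0,0],[0,0,0],0.1],[[0,0,0],[0,0,0],0.1],[[0,0,0],[0,0,-1],0.1],[[0,0,0],[0,0,-2],0.1],[[0,0,0],[0,0,-2],0.1]]'
python3 -m pendant '[[[0,0,0],[0,0,-2],0.1],[[0,0,0],[0,0,0],0.1],[[0,0,0],[0,0,0],0.1]]'
cat >> h.py <<'E'
H=np.array([.5284,-.0627])
def fp(th,c=.0225,r=.1):
    a=np.radians(th); return H+np.array([-np.cos(a)*c+np.sin(a)*r,-np.sin(a)*c-np.cos(a)*r])
E
python3 - <<'E'
from h import *
d=grab('top','t4'); e=grab('scene','s4')
i=d['image'][140:200,192:252,::-1]
j=e['image'][172:232,223:283,::-1]
cv2.imwrite('pics/m5.png',cv2.resize(np.hstack([i,j]),None,fx=6.6,fy=6.6,interpolation=cv2.INTER_CUBIC))
print(fp(99.6,.05)); plan([*fp(99.6,.05),.215],-80.4,5)
E
```

```text
t: 12.15
tool_pos: [0.5992, -0.0507, 0.1968]
tool_rot: [179.9, -0.0, -80.3]
force: [0.6, -0.9, 0.4]
grip_width: 0.0396
t: 12.4
tool_pos: [0.6004, -0.0507, 0.2175]
tool_rot: [-179.9, -0.0, -80.3]
force: [-0.7, -0.8, 0.7]
grip_width: 0.0395
[ 0.63533804 -0.09532293]
0 [[0, 0, 0.02], [1.01, -0.56, 0.01]]
1 [[0, 0, 0.02], [1.01, -0.56, 0.01]]
2 [[0, 0, 0.02], [1.01, -0.56, 0.01]]
3 [[0, 0, 0.02], [1.01, -0.56, 0.01]]
4 [[0, 0, 0.02], [1.01, -0.56, 0.01]]
```

View pics/m5.png

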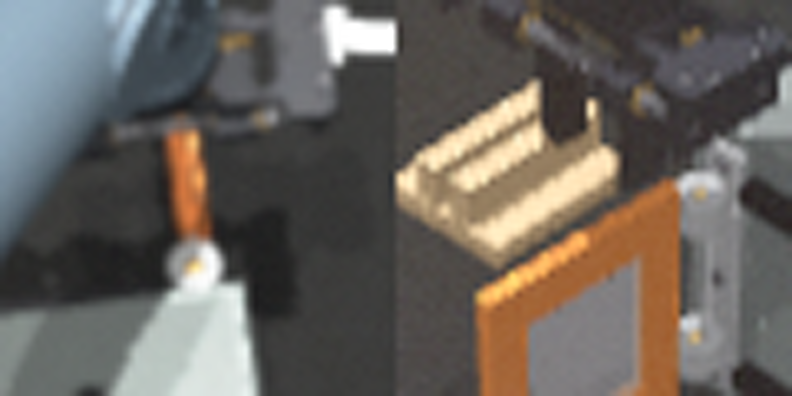

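Brass pin tips show inside both knuckles (scene part 700,192 and 697,335) and the door hangs upright. Next I go to the outside face with closed fingers.

```bash
python3 -m pendant '[[[0,0,0],[1,-0.56,0],0.5],[[0,0,0],[1,-0.56,0],1],[[0,0,0],[1,-0.56,0],1],[[0,0,0],[1,-0.56,0],1],[[0,0,0],[1,-0.56,0],1],[[0,0,0],[0,0,0],1],[[0,0,0],[0,0,0],1],[[0,0,0],[0,0,1],1]]' 10
python3 -m pendant '[[[0,0,0],[0,0,2],1],[[0,0,0],[0,0,2],1],[[0,0,0],[0,0,1.2],1],[[0,0,0],[0,0,0],1],[[0,0,0],[0,0,0],1]]'
python3 - <<'E'
from h import *
# approach to face 24mm then arc: continuous c=.0225
s=robot.read_state();y0=s['tool_rot'][2];p=np.array(s['tool_pos'][:2])
ths=[99.6,99.6]+list(np.linspace(99.6,185.6,25)[1:])
cs=[.034,.0235]+[.0225]*24
q=p;ya=y0
for th,c in zip(ths,cs):
    n=fp(th,c);a=np.radians(ya);D=(n-q)*100
    print(round(th,1),np.round([-(th-180-ya),D@[np.cos(a),np.sin(a)],D@[np.sin(a),-np.cos(a)]],2).tolist()); q=n;ya=th-180
E
```

```text
t: 13.17
tool_pos: [0.6367, -0.0954, 0.2073]
tool_rot: [-179.8, -0.0, -80.3]
force: [0.5, -0.1, 0.1]
grip_width: 0.0005
t: 13.58
tool_pos: [0.6352, -0.0947, 0.1536]
tool_rot: [179.9, 0.0, -80.3]
force: [0.7, -0.3, 0.6]
grip_width: 0.0004
99.6 [0.1, -1.54, -0.0]
99.6 [-0.0, -1.05, -0.0]
103.2 [-3.58, -0.73, -0.12]
106.8 [-3.58, -0.63, -0.12]
110.4 [-3.58, -0.63, -0.12]
113.9 [-3.58, -0.63, -0.12]
117.5 [-3.58, -0.63, -0.12]
121.1 [-3.58, -0.63, -0.12]
124.7 [-3.58, -0.63, -0.12]
128.3 [-3.58, -0.63, -0.12]
131.8 [-3.58, -0.63, -0.12]
135.4 [-3.58, -0.63, -0.12]
139.0 [-3.58, -0.63, -0.12]
142.6 [-3.58, -0.63, -0.12]
146.2 [-3.58, -0.63, -0.12]
149.8 [-3.58, -0.63, -0.12]
153.4 [-3.58, -0.63, -0.12]
156.9 [-3.58, -0.63, -0.12]
160.5 [-3.58, -0.63, -0.12]
164.1 [-3.58, -0.63, -0.12]
167.7 [-3.58, -0.63, -0.12]
171.3 [-3.58, -0.63, -0.12]
174.8 [-3.58, -0.63, -0.12]
178.4 [-3.58, -0.63, -0.12]
182.0 [-3.58, -0.63, -0.12]
185.6 [-3.58, -0.63, -0.12]
```

```bash
python3 -m pendant '[[[0,0,0],[-1,0,0],1],[[0,0,0],[-0.5,0,0],1],[[0,0,0],[-0.6,0,0],1],[[0,0,0],[-0.4,0,0],1],[[0,0,-1.2],[-0.31,-0.04,0],1],[[0,0,-2.4],[-0.42,-0.08,0],1],[[0,0,-3],[-0.53,-0.1,0],1],[[0,0,-3],[-0.53,-0.1,0],1]]'
python3 -m pendant '[[[0,0,-3],[-0.53,-0.1,0],1],[[0,0,-3],[-0.53,-0.1,0],1],[[0,0,-3],[-0.53,-0.1,0],1],[[0,0,-3],[-0.53,-0.1,0],1],[[0,0,-3],[-0.53,-0.1,0],1],[[0,0,-3],[-0.53,-0.1,0],1],[[0,0,-3],[-0.53,-0.1,0],1],[[0,0,-3],[-0.53,-0.1,0],1]]'
python3 -m pendant '[[[0,0,-3],[-0.53,-0.1,0],1],[[0,0,-3],[-0.53,-0.1,0],1],[[0,0,-3],[-0.53,-0.1,0],1],[[0,0,-3],[-0.53,-0.1,0],1],[[0,0,-3],[-0.53,-0.1,0],1],[[0,0,-3],[-0.53,-0.1,0],1],[[0,0,-3],[-0.53,-0.1,0],1],[[0,0,-3],[-0.53,-0.1,0],1]]'
python3 - <<'E'
from h import *
s=robot.read_state();print(s['force'],s['tool_pos'],s['tool_rot'])
d=grab('top','t5'); e=grab('scene','s5')
i=d['image'][140:200,182:242,::-1]
j=e['image'][172:232,233:293,::-1]
cv2.imwrite('pics/m6.png',cv2.resize(np.hstack([i,j]),None,fx=6.6,fy=6.6,interpolation=cv2.INTER_CUBIC))
th=s['tool_rot'][2]+180; print(th,fp(th))
E
```

```text
t: 14.25
tool_pos: [0.6307, -0.0521, 0.1544]
tool_rot: [-180.0, -0.0, -70.5]
force: [0.4, -1.6, 0.5]
grip_width: 0.0002
t: 14.92
tool_pos: [0.6167, -0.0115, 0.1544]
tool_rot: [-180.0, -0.0, -46.5]
force: [0.8, 0.4, 0.0]
grip_width: 0.0004
t: 15.58
tool_pos: [0.5874, 0.0197, 0.1545]
tool_rot: [-180.0, -0.1, -22.5]
force: [-0.1, 0.5, -0.4]
grip_width: 0.0006
[-0.08447355  0.47362353 -0.44538984] [0.58740114 0.0197182  0.15447584] [-1.79981015e+02 -5.05495411e-02 -2.25208286e+01]
157.4791713984129 [0.58748608 0.0210561 ]
```

View pics/m6.png

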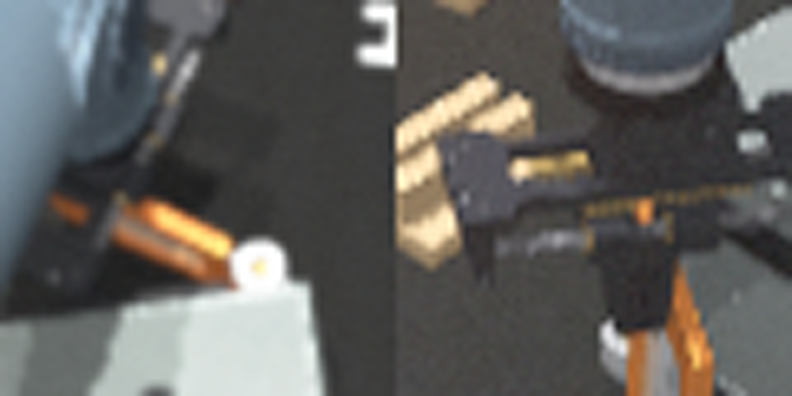

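The door follows, now about 32° from shut. Continuing, slower.

```bash
python3 -m pendant '[[[0,0,-2.5],[-0.44,-0.08,0],1],[[0,0,-2.5],[-0.44,-0.08,0],1],[[0,0,-2.5],[-0.44,-0.08,0],1],[[0,0,-2.5],[-0.44,-0.08,0],1],[[0,0,-2.5],[-0.44,-0.08,0],1],[[0,0,-2.5],[-0.44,-0.08,0],1],[[0,0,-2.5],[-0.44,-0.08,0],1],[[0,0,-2.5],[-0.44,-0.08,0],1]]'
python3 -m pendant '[[[0,0,-2],[-0.35,-0.06,0],1],[[0,0,-2],[-0.35,-0.06,0],1],[[0,0,-1.5],[-0.26,-0.05,0],1],[[0,0,-1.5],[-0.26,-0.05,0],1],[[0,0,-1],[-0.17,-0.04,0],1],[[0,0,-1],[-0.17,-0.04,0],1],[[0,0,0],[0,0,0],1]]'
python3 -m pendant '[[[0,0,-1],[-0.17,-0.04,0],1],[[0,0,-1],[-0.17,-0.04,0],1],[[0,0,0],[0,0,0],1]]'
python3 - <<'E'
from h import *
s=robot.read_state();print(s['force'])
for th in(187.6,188.6,189.6):print(th,fp(th))
E
```

```text
t: 16.35
tool_pos: [0.5552, 0.034, 0.1544]
tool_rot: [180.0, -0.1, -2.7]
force: [-0.1, 1.5, 0.7]
grip_width: 0.0005
t: 16.93
tool_pos: [0.539, 0.0367, 0.1541]
tool_rot: [180.0, 0.0, 6.3]
force: [-0.4, 0.0, 0.1]
grip_width: 0.0005
t: 17.18
tool_pos: [0.5354, 0.0372, 0.154]
tool_rot: [-180.0, 0.0, 8.3]
force: [0.4, -0.3, -0.0]
grip_width: 0.0007
[ 0.4240709  -0.29393047 -0.02571434]
187.6 [0.53747671 0.03939732]
188.6 [0.53569348 0.03954018]
189.6 [0.53390804 0.0396519 ]
```

```bash
python3 -m pendant '[[[0,0,-0.6],[-0.1,0,0],1],[[0,0,0],[0,0,0],1],[[0,0,0],[0,0,0],1]]'
python3 -m pendant '[[[0,0,-0.6],[-0.1,0,0],1],[[0,0,0],[0,0,0],1],[[0,0,0],[0,0,0],1]]'
python3 -m pendant '[[[0,0,0],[-0.1,0,0],1],[[0,0,0],[0,0,0],1],[[0,0,0],[0,0,0],1]]'
```

```text
t: 17.43
tool_pos: [0.5347, 0.0371, 0.1541]
tool_rot: [-180.0, 0.0, 8.9]
force: [-0.2, 0.4, 0.3]
grip_width: 0.0003
t: 17.68
tool_pos: [0.5337, 0.0369, 0.1541]
tool_rot: [180.0, 0.0, 9.5]
force: [-0.2, 1.0, 1.2]
grip_width: 0.0006
t: 17.93
tool_pos: [0.5327, 0.0367, 0.1541]
tool_rot: [180.0, 0.0, 9.5]
force: [-0.5, -0.5, -0.5]
grip_width: 0.0007
```

```bash
python3 -m pendant '[[[0,0,0],[-0.07,0,0],1],[[0,0,0],[0,0,0],1],[[0,0,0],[0,0,0],1]]'
python3 -m pendant '[[[0,0,0],[-0.07,0,0],1],[[0,0,0],[0,0,0],1],[[0,0,0],[0,0,0],1]]'
python3 -m pendant '[[[0,0,0],[-0.07,0,0],1],[[0,0,0],[0,0,0],1],[[0,0,0],[0,0,0],1]]'
```

```text
t: 18.18
tool_pos: [0.532, 0.0366, 0.1541]
tool_rot: [180.0, -0.0, 9.5]
force: [-0.1, 0.4, 0.5]
grip_width: 0.0003
t: 18.43
tool_pos: [0.5314, 0.0365, 0.1541]
tool_rot: [180.0, 0.0, 9.5]
force: [0.6, 0.8, -0.0]
grip_width: 0.0005
t: 18.68
tool_pos: [0.531, 0.0365, 0.1542]
tool_rot: [180.0, -0.0, 9.5]
force: [1.0, 1.1, -0.9]
grip_width: 0.0004
```

```bash
python3 -m pendant '[[[0,0,0],[-0.06,0,0],1],[[0,0,0],[0,0,0],1],[[0,0,0],[0,0,0],1]]'
python3 -m pendant '[[[0,0,0],[-0.06,0,0],1],[[0,0,0],[0,0,0],1],[[0,0,0],[0,0,0],1]]'
```

```text
t: 18.93
tool_pos: [0.5308, 0.0364, 0.1543]
tool_rot: [180.0, -0.1, 9.5]
force: [5.5, 0.8, -3.2]
grip_width: 0.0004
t: 19.18
tool_pos: [0.5308, 0.0364, 0.1544]
tool_rot: [180.0, -0.2, 9.5]
force: [5.6, 1.8, -3.0]
grip_width: 0.0003
```

Firm contact at about 6 N, so the door is against the gasket. Retracting forward, then up and away, for a final look.

```bash
python3 -m pendant '[[[0,0,0],[0.3,0,0],1],[[0,0,0],[1.5,0,0],1],[[0,0,0],[3,0,0],1],[[0,0,0],[3,0,-1],1],[[0,0,0],[2,0,-3],1],[[0,0,0],[2,0,-3],1],[[0,0,0],[0,-3,-3],1],[[0,0,0],[0,-4,-2],1]]'
python3 -m pendant '[[[0,0,0],[0,-4,0],1],[[0,0,0],[0,-4,0],1],[[0,0,0],[0,-4,0],1],[[0,0,0],[0,-4,0],1],[[0,0,0],[0,-4,0],1],[[0,0,0],[0,-3,0],1],[[0,0,0],[0,0,0],1],[[0,0,0],[0,0,0],1]]'
python3 - <<'E'
from h import *
d=grab('top','t6'); e=grab('scene','s6')
i=d['image'][155:235,170:250,::-1]
j=e['image'][172:252,253:333,::-1]
cv2.imwrite('pics/m7.png',cv2.resize(np.hstack([i,j]),None,fx=5,fy=5,interpolation=cv2.INTER_CUBIC))
E
```

```text
t: 19.85
tool_pos: [0.6365, 0.1175, 0.2751]
tool_rot: [179.8, -0.1, 9.1]
force: [0.8, -0.1, 1.0]
grip_width: 0.0003
t: 20.52
tool_pos: [0.5952, 0.3502, 0.2712]
tool_rot: [180.0, 0.2, 9.7]
force: [0.9, -1.4, -0.3]
grip_width: 0.0008
```

View pics/m7.png

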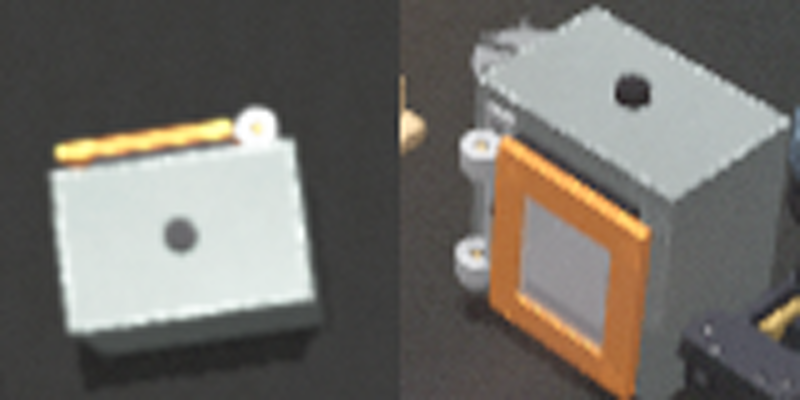

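The door sits parallel to the box front in the top view and lies flat over the gasket in the scene view. Both knuckles are on their pins and the gripper is clear. Handing in.

```bash
python3 -c "
from bench import close_job
print(close_job())"
```

```text
the job is handed in; nothing more can be done
None
```

The door is hung on both pins and swung shut, and the job was handed in at about 20.6 s of the 72 s allowed.

I lifted it from the small wooden rack and brought it in level from the front. The knuckles went down onto both pins on the first try. First contact came at the expected home height, at about 7 to 10 N. I then released the door and pushed it from outside until it met the gasket at about 6 N.

**Last checks:**
- **Pins:** the pictures after the release and at the end show brass pin tips inside both knuckles.
- **Shut:** in the final top view the door edge is within about 2° of the box front; the limit is about 5°.
- **Gripper:** it was about 0.3 m clear of the door when I handed in.
- **Parts on the bench:** I did not measure them again at the end. No move came near them and no unexpected force appeared.

No check failed. The early pin estimates from the two cameras differed by up to 5 mm, and the smooth lowering settled which was right.

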